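# Vent a milk strainer and back off its knurled lid nut two turns

### The job

First push the strainer's vent lever round with a fingertip until it lies fully open, in line with its spout. Then roll a fingertip round the knurled rim of the big lid nut to loosen it, anticlockwise seen from above, counting the turns: stop when the nut stands two full turns from tight, its dark mark back at the pointer for the second time. Only push with the fingertips and without force, never pinch or lift anything, leave the dish, mould, jar and beaker where they stand, and finish clear of everything.

Things in the scene. Friction and masses are not known exactly. Their poses are not given: they have to be found in the camera images.
- strainer: Milk strainer fixed to the bench: steel bowl (radius 62 mm, 98 mm high) with a flat lid of radius 68 mm, its top at 112 mm above the bench. Origin: centre of its underside, on the bench; z up, on the nut's axis. Its x axis points from the nut's axis to the pointer; the vent pipe (centre 55 mm above the bench) leaves on its -x side, to a valve 105 mm from the axis, from which a spout of radius 11 mm runs 72 mm along the strainer's +y.
- pointer (a point): The pointer: a small dark raised rib (16 mm by 5 mm, 5 mm high) on the lid, 58 mm from the nut's axis, on the strainer's +x side. This point is on its top, 117 mm above the bench. It never turns.
- nut_center (a point): Centre of the lid nut, on its upright axis, half-way up its rim: 142 mm above the bench when tight, rising 3 mm a turn. The nut is a plain aluminium disc 24 mm thick, 93 mm across the tips of 24 upright ridges (7 mm round bars standing 2.5 mm out of its 88 mm body). A low hub, 6 mm high, and a dark rod stand in its middle, the rod's top 176 mm above the bench. Round the rim there is 18 mm of free height between the lid and the nut's underside when it is tight.
- nut_mark (a point): The nut's dark round mark, 10 mm across, on its top face 34 mm from its axis (origin there); turns and rises with the nut.
- nut (a joint): Turn of the nut in rad, growing anticlockwise seen from above: 0 tight, with the mark at the pointer; 6.28 after one full turn, 12.57 after two. It starts between 0.3 and 1.6, in its first turn. It can be turned either way between 0 and 25.1 (it stops hard at both) and stays where it is left. About 0.06 N m of friction: 1.3 N along the rim.
- lever_pivot (a point): The vent lever's upright pivot, on top of the valve, 83.5 mm above the bench (middle of the lever's thickness); 105 mm from the nut's axis on the strainer's -x side.
- lever_end (a point): Free end of the vent lever, 62 mm from its pivot, in the middle of its thickness. The lever is a plain flat aluminium bar 14 mm wide and 7 mm thick, lying level, its underside 80 mm above the bench.
- lever (a joint): Swing of the vent lever in rad: 0 shut (pointing straight away from the nut's axis, the strainer's -x), 1.57 fully open, at its stop (pointing along the strainer's +y, over the spout). It opens clockwise seen from above, starts between 0 and 0.3, stays where it is left, and needs about 2 N at 45 mm from the pivot.
- dish: Loose white ceramic dish, 72 mm across, 32 mm high, near the spout's mouth. Origin: centre of its underside. Leave it alone.
- mould: Loose green plastic cheese mould, open cup 84 mm across and 65 mm high, beside the strainer. Origin: centre of its underside. Leave it alone.
- jar: Loose lidded glass jar, 60 mm across and 80 mm high, beside the strainer. Origin: centre of its underside. Leave it alone.
- beaker: Loose white plastic beaker, 72 mm across and 70 mm high, beside the strainer. Origin: centre of its underside. Leave it alone.

How it is judged:
By the outcome, as a careful person would: the job done as asked, in the order asked, and still so for the second after the job is handed in, with the robot touching nothing.
It also fails if it takes over 72 s, if anything falls off the work surface, if the arm or the gripper's body presses on something with over 40 N, if the wrist force passes 120 N, or if a joint passes its speed limit or range.

### The arm

A 7-joint arm with a two-finger parallel gripper is mounted at the origin on the work surface. World frame = base frame: x ahead of the robot, y to its left, z up, the work surface at z = 0. Lengths are in m, angles in rad, forces in N, time in s.
With the tool pointing down it reaches from about 0.425 to 0.875 m from the base axis. Payload 4.7 kg.
Tool frame: the origin (TCP) lies at the very end of the fingers, on their centre line; the grasp point (between the pads) lies 19 mm behind it; z points along the fingers, y is the line along which they close (so a half turn about z gives the same grasp; the last joint's range is limited). The gripper opens to 87 mm and grips with 3 to 60 N. Pads are 19 mm wide; open, the fingers measure 117 mm over their backs; the gripper's body (75 mm by 190 mm) begins 51 mm behind the grasp point.
Start: joints at [-1.159, 0.321, -0.07, 1.45, 0.023, 1.371, -0.057], TCP at [0.252, 0.599, 0.223] pointing down, gripper open.
Joint ranges: [-2.86, 2.86], [-0.3, 2.09], [-1.38, 1.24], [0.06, 2.45], [-1.56, 4.7], [0.09, 2.05], [-2.69, 2.69]. Speed limits (rad/s): [2.57, 2.57, 3.14, 3.14, 3.14, 3.14, 3.14].

### API

Orientations are given as a rotation vector (axis times angle).
In Python, from bench import ctrl, get_image, job gives the robot as it stands.
- The arm moves only by the shell command python3 -m crank 'ROWS' [FORCE]. ROWS is JSON, a list that holds one entry, the list of rows, each a list of 5 numbers: the shift along the tool's x, y, z in mm, then the turn about the tool's z in rad, then the closure, from -1 (fully open) to 1 (shut), so that 0 is half open. A call has 1 to 10 rows; each row shifts and turns the commanded pose from where the row before left it, along the tool's axes as they then stand; what a row does not reach is not made up. A row lasts 1/12 s, in which the tool goes at most 41.7 mm and 7.16 degrees, less where a joint would pass 70% of its speed; a pose out of reach is approached as far as the arm can. A call with a gripper value outside its range is refused whole. The fingers move at their own pace and stop on an object; FORCE is the grip in N (left out, the last holds). Time passes only in rows, so rows that do not move let the fingers close. It gives the time, the measured TCP pose, the force, the opening and the grip force at its end, in the units of the state.
- ctrl.get_state(): the state, without advancing time (a new reading comes with each control period).
- get_image(name): name is "side" or "top" or "wrist"; returns a dict with "pixels" (400x640x3 uint8, red, green, blue), "fx", "fy", "cx", "cy" (pixels), "k1" (the pictures are not rectified: a ray, as slopes to the right and down, at radius r is drawn at 1 + k1 r^2 times it, then the intrinsics apply), "T" (4x4, takes a point from camera to world coordinates); the wrist camera has in their place "T_tool_cam" (4x4, takes a point from camera to tool coordinates, whose origin is the TCP and whose axes are the flange's). Camera axes: x right, y down, z forward; pixel columns grow to the right and rows downward; lengths in m; the calibration is good to about 2 mm. A picture is of the moment at which its call begins: read the wrist's pose just before it. There is no depth.
- job.close_job(): hands the job in; it is judged then, once.
The state is a dict: "time": time; "joint_positions": joint angles; "qd": joint speeds; "joint_torque": joint torques, N m; "position": TCP position; "tool_rot": TCP orientation; "ft_force": force on the tool from outside, world axes, zero at the start; "torque": the same for the moment, N m; "grip_width": opening from 0.0 (shut) to 1.0 (fully open); "grip_force": force on a finger pad.
Only numpy, scipy, OpenCV 4.12 (cv2) and the standard library are available. Lean on these libraries where they do the work, as an engineer would, in place of code of your own. Each camera call takes 0.05 s, during which the arm holds its last target. There are 200 camera calls.

## Working session

There is one attempt and no reset: what is moved stays moved. The work goes in short steps, Python scripts to look and compute and a shell command to move; the robot and the scene stay as the last step left them, time stands still between calls to the robot, and variables do not carry over. Pictures are saved under pics/ and viewed, at most 10 in all, crops included, and the job is handed in when it is done.

```bash
ls; mkdir -p pics; python3 - <<'E'
from bench import ctrl,get_image
import cv2,numpy as np
print(ctrl.get_state())
for n in("top","side"):
    im=get_image(n);cv2.imwrite(f"pics/{n}0.png",im["pixels"][:,:,::-1])
    print(n,{k:(np.round(v,4).tolist() if k=="T" else v) for k,v in im.items() if k!="pixels"})
E
```

```text
pics
{'time': 0.0, 'joint_positions': array([-1.15889393,  0.3218431 , -0.07011215,  1.45166194,  0.02259233,
        1.37080321, -0.05689573]), 'qd': array([-9.36004585e-05,  6.15198141e-04, -1.48763454e-03, -3.33112649e-04,
       -2.13032611e-04,  5.53750936e-04, -2.87442759e-04]), 'joint_torque': array([ 2.36603091e-04, -4.91298151e+01, -4.03788993e-01, -3.12525415e+01,
       -6.40361197e-02,  4.38436959e-02,  1.83482834e-04]), 'position': array([0.25161958, 0.59872377, 0.22145523]), 'tool_rot': array([-6.20604008e-01, -3.07937627e+00,  2.99136312e-03]), 'ft_force': array([-1.10198124,  0.47506087, -0.1302863 ]), 'torque': array([ 0.03834257, -0.00077783, -0.00327408]), 'grip_force': 0.0, 'grip_width': 0.9948970839008269}
top {'fx': 377.7879334082149, 'fy': 377.7879334082149, 'cx': 315.66445995643033, 'cy': 198.99140997468427, 'k1': -0.06311556562983371, 'T': [[-0.0088, -0.9957, 0.0922, 0.5312], [-0.9994, 0.012, 0.0333, 0.0049], [-0.0342, -0.0918, -0.9952, 0.8236], [0.0, 0.0, 0.0, 1.0]]}
side {'fx': 456.03394159064777, 'fy': 456.03394159064777, 'cx': 320.2795018285593, 'cy': 196.65709559733017, 'k1': -0.0941950353263999, 'T': [[0.8301, -0.3969, 0.3917, 0.2301], [-0.5575, -0.6047, 0.5688, -0.519], [0.0112, -0.6905, -0.7232, 0.7913], [0.0, 0.0, 0.0, 1.0]]}
```

View pics/top0.png

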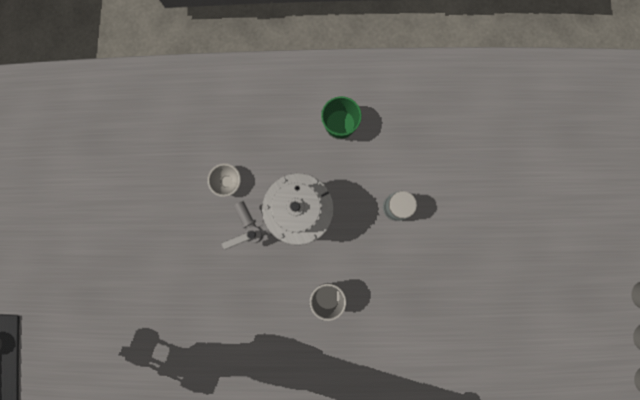

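View pics/side0.png

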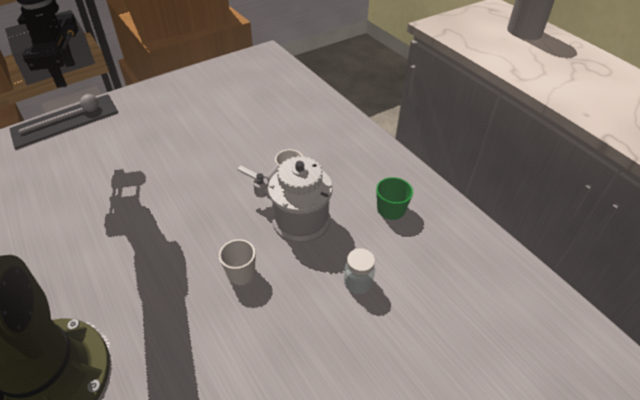

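The top view shows the strainer at about (297,208). The pointer is at (325,194), the nut mark at (297,187), the lever from (253,234) to (223,246), and the spout end at (241,204). The dish is at (224,180), the mould at (341,117), the jar at (402,206) and the beaker at (327,302). The side view agrees with this layout.

```bash
cat > h.py <<'E'
import numpy as np,cv2
from scipy.spatial.transform import Rotation as R
from bench import ctrl,get_image
def wT(im,s):
    if "T" in im: return np.array(im["T"])
    T=np.eye(4);T[:3,:3]=R.from_rotvec(s["tool_rot"]).as_matrix();T[:3,3]=s["position"];return T@np.array(im["T_tool_cam"])
def ray(im,T,u,v):
    K=np.array([[im["fx"],0,im["cx"]],[0,im["fy"],im["cy"]],[0,0,1]])
    p=np.array([(u-K[0,2])/K[0,0],(v-K[1,2])/K[1,1]]);q=p.copy()
    for _ in range(20): q=p/(1+im["k1"]*(q@q))
    return T[:3,3],T[:3,:3]@np.r_[q,1]
def pt(im,T,u,v,z):
    o,d=ray(im,T,u,v);return o+d*(z-o[2])/d[2]
def proj(im,T,P):
    c=T[:3,:3].T@(np.array(P)-T[:3,3]);q=c[:2]/c[2];q=q*(1+im["k1"]*(q@q))
    return im["fx"]*q[0]+im["cx"],im["fy"]*q[1]+im["cy"]
E
python3 - <<'E'
from h import *
im=get_image("top");T=wT(im,None)
for n,u,v,z in[("rodtop",295,206,.176),("ptr",325,194,.117),("mark",297,187.5,.154),("piv",253,234,.09),("end",223,246,.087),("spoutend",241,204,.066),("dish",224,180,.032),("mould",341,117,.065),("jar",402,205,.08),("beaker",327.5,302,.07)]:
    print(n,pt(im,T,u,v,z).round(4))
c=im["pixels"][160:270,200:345,::-1];cv2.imwrite("pics/c1.png",cv2.resize(c,None,fx=5,fy=5,interpolation=cv2.INTER_CUBIC))
i2=get_image("wrist");print(i2["T_tool_cam"].round(3).tolist(),i2["fx"])
E
```

```text
rodtop [0.5795 0.0623 0.176 ]
ptr [0.6059 0.0109 0.117 ]
mark [0.6143 0.0605 0.154 ]
piv [0.5321 0.1523 0.09  ]
end [0.509  0.2123 0.087 ]
spoutend [0.593  0.1821 0.066 ]
dish [0.6477 0.2275 0.032 ]
mould [ 0.7706 -0.0235  0.065 ]
jar [ 0.5862 -0.1399  0.08  ]
beaker [0.3977 0.0087 0.07  ]
[[-0.0, -0.965, -0.264, 0.073], [1.0, -0.0, -0.001, -0.001], [0.001, -0.264, 0.965, -0.162], [0.0, 0.0, 0.0, 1.0]] 345.49779873357727
```

View pics/c1.png

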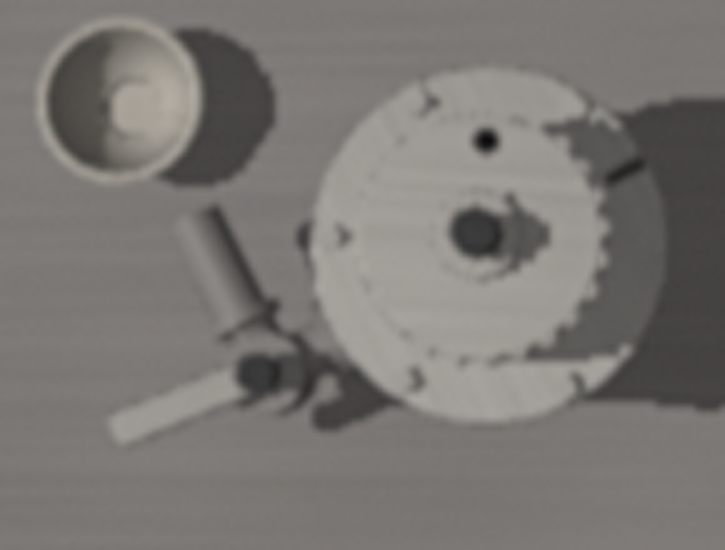

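Enlarged, the crop shows the rod at full-image (295,206), the mark at (297.4,188), the pointer at (325,194), the knob on the lever pivot at (251.6,234.6), and the lever end at (223,246).

The sizes check out: nut to pointer is 58 mm and nut to pivot is about 102 mm. The strainer's x axis is at about -62.5°, the nut is at about 1.04 rad and the lever at about 0.1 rad.

Next I move above the lever start with the fingers shut.

```bash
python3 -m crank '[[[-30,-24.6,0,0,1],[-30,-24.6,0,0,1],[-30,-24.6,0,0,1],[-30,-24.6,0,0,1],[-30,-24.6,0,0,1],[-30,-24.6,0,0,1],[-30,-24.6,0,0,1],[-30,-24.6,0,0,1],[-30,-24.6,0,0,1],[-30,-24.6,0,0,1]]]' 10
python3 -m crank '[[[-31,-24.6,0,0,1],[-31,-24.6,0,0,1],[0,0,0,0.1,1],[0,0,0,0.1,1],[0,0,0,0.1,1],[0,0,0,0.1,1],[0,0,0,0.1,1],[0,0,0,0.1,1],[0,0,0,0.09,1],[0,0,0,0,1]]]'
python3 - <<'E'
from h import *
s=ctrl.get_state();im=get_image("wrist");T=wT(im,s)
M=R.from_rotvec(s["tool_rot"]).as_matrix();print(s["position"],M.round(3).tolist(),s["joint_positions"].round(2))
cv2.imwrite("pics/w1.png",im["pixels"][:,:,::-1])
for P in[(.5795,.0623,.176),(.6059,.0109,.117),(.5315,.154,.0835),(.509,.2123,.087)]:print(np.round(proj(im,T,P)))
E
```

```text
time: 1.03
position: [0.4336, 0.2544, 0.2227]
tool_rot: [0.621, 3.08, 0.001]
ft_force: [0.6, 1.0, -0.1]
grip_width: 0.326
grip_force: 0.0
time: 1.87
position: [0.4711, 0.1868, 0.2225]
tool_rot: [-1.629, -2.686, 0.0]
ft_force: [0.7, 1.1, -0.1]
grip_width: 0.007
grip_force: 0.0
[0.47109211 0.18681963 0.22246001] [[-0.462, 0.887, -0.0], [0.887, 0.462, 0.0], [0.0, -0.0, -1.0]] [-0.7   0.01  0.27  1.81 -0.    1.32  0.05]
[370. 427.]
[358. 420.]
[360. 250.]
[370. 187.]
```

View pics/w1.png

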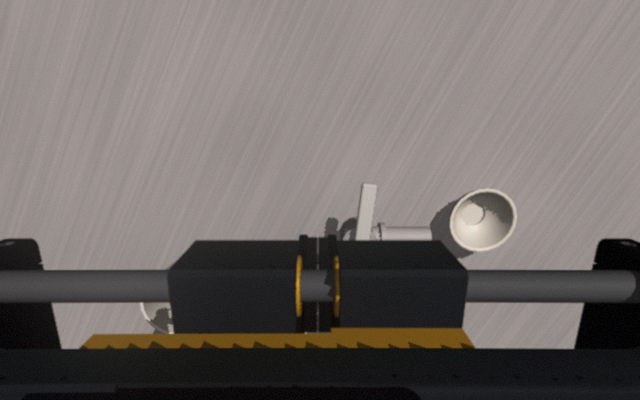

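The lever end is at (369,184) in the wrist view, and my estimate projected to (370,187), so the map is good. The dish is at (483,220), and the fingers at columns 300–337 stand left of the lever as planned. Now I go down and push.

```bash
python3 -m crank '[[[0,0,37,0,1],[0,0,37,0,1],[0,0,37,0,1],[0,0,36,0,1],[0,0,0,0,1],[0,7,0,0,1],[0,7,0,0,1],[0,7,0,0,1]]]'
python3 -m crank '[[[0,6,0,0,1],[0,6,0,0,1],[-4,9,0,0,1],[-4,9,0,0,1],[-6,6,0,0,1],[-6,6,0,0,1],[-6,3,0,0,1],[-6,3,0,0,1]]]'
python3 - <<'E'
from h import *
s=ctrl.get_state();im=get_image("wrist");i2=get_image("top")
a=im["pixels"][:,:,::-1][100:400,200:600];b=cv2.resize(i2["pixels"][:,:,::-1][160:260,200:333],(400,300))
cv2.imwrite("pics/w2.png",np.hstack([a,b]))
E
```

```text
time: 2.58
position: [0.4928, 0.1981, 0.0786]
tool_rot: [1.623, 2.687, 0.008]
ft_force: [-1.0, 0.5, 0.8]
grip_width: 0.006
grip_force: 0.0
time: 3.25
position: [0.5486, 0.1907, 0.0757]
tool_rot: [1.625, 2.688, 0.002]
ft_force: [0.4, 3.4, 1.5]
grip_width: 0.008
grip_force: 1.6
```

View pics/w2.png

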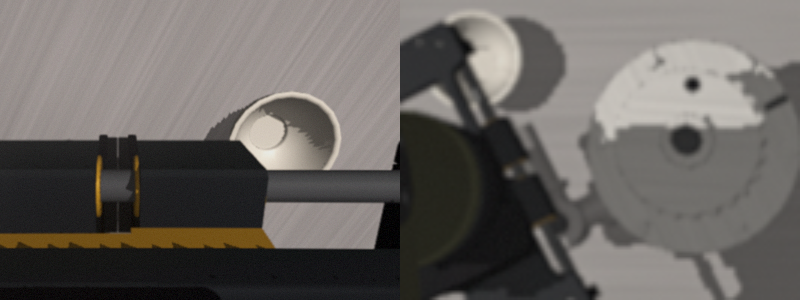

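Left half: the lever is hidden behind the fingers, and the dish is untouched. Right half: the lever follows the fingers towards the spout. I keep pushing towards its stop in small steps and watch the force.

```bash
python3 -m crank '[[[-3,0,0,0,1],[-3,0,0,0,1],[-2,0,0,0,1],[0,0,0,0,1],[0,0,0,0,1]]]'
python3 -m crank '[[[-1,0,0,0,1],[0,0,0,0,1]]]'
python3 -m crank '[[[-1,0,0,0,1],[0,0,0,0,1]]]'
python3 -m crank '[[[-1,0,0,0,1],[0,0,0,0,1]]]'
```

```text
time: 3.77
position: [0.5497, 0.186, 0.0755]
tool_rot: [-1.622, -2.687, -0.003]
ft_force: [-1.6, 7.4, 0.0]
grip_width: 0.005
grip_force: 3.5
time: 3.93
position: [0.5497, 0.186, 0.0756]
tool_rot: [-1.621, -2.687, -0.004]
ft_force: [-2.8, 8.1, -0.0]
grip_width: 0.004
grip_force: 4.3
time: 4.1
position: [0.5497, 0.1859, 0.0756]
tool_rot: [-1.62, -2.686, -0.005]
ft_force: [-4.5, 9.9, 0.8]
grip_width: 0.008
grip_force: 5.0
time: 4.27
position: [0.5498, 0.1859, 0.0756]
tool_rot: [-1.618, -2.686, -0.005]
ft_force: [-4.9, 9.9, 0.6]
grip_width: 0.004
grip_force: 5.8
```

The position has stopped changing while the force climbs, so the lever is on its stop. I back off, lift and look.

```bash
python3 -m crank '[[[10,0,0,0,1],[15,0,0,0,1],[15,0,0,0,1],[0,0,-37,0,1],[0,0,-37,0,1],[0,0,-36,0,1],[40,0,0,0,1],[40,0,0,0,1],[40,0,0,0,1],[0,0,0,0,1]]]'
python3 - <<'E'
from h import *
i2=get_image("top");T=wT(i2,0)
b=cv2.resize(i2["pixels"][:,:,::-1][160:270,200:345],None,fx=5,fy=5,interpolation=cv2.INTER_CUBIC)
cv2.imwrite("pics/t3.png",b);print(ctrl.get_state()["position"])
# dark mark blob near nut
g=i2["pixels"].sum(2)[170:245,262:332]
n,l,st,c=cv2.connectedComponentsWithStats((g<150).astype(np.uint8))
print([(s[4],(c[i]+[262,170]).round(1).tolist()) for i,s in enumerate(st) if i])
E
```

```text
time: 5.1
position: [0.4724, 0.3306, 0.1855]
tool_rot: [-1.608, -2.694, -0.003]
ft_force: [-1.3, 0.6, 0.1]
grip_width: 0.006
grip_force: 0.0
[0.47492598 0.32632825 0.18524911]
[(np.int32(7), [297.0, 187.7]), (np.int32(9), [324.7, 193.7]), (np.int32(1), [299.0, 207.0]), (np.int32(1), [298.0, 209.0])]
```

View pics/t3.png

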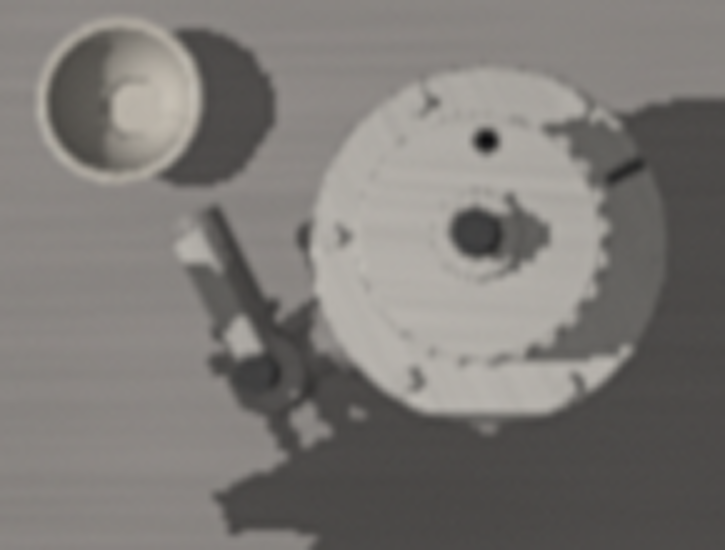

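The lever (crop end (190,240), pivot (258,373)) now lies over the spout, parallel to it. The dish has not moved, and the mark is unchanged at (297,187.7). Now I turn the tool to the start of its winding range and refine the nut's centre from the lid.

```bash
for i in 1 2; do python3 -m crank '[[[0,0,0,0.12,1],[0,0,0,0.12,1],[0,0,0,0.12,1],[0,0,0,0.12,1],[0,0,0,0.12,1],[0,0,0,0.12,1],[0,0,0,0.12,1],[0,0,0,0.12,1],[0,0,0,0.12,1],[0,0,0,0.12,1]]]'|tail -0; done
python3 - <<'E'
from h import *
im=get_image("top");T=wT(im,0)
for n,u,v,z in[("lid",297.7,208.9,.112),("rod",295.4,206.4,.17),("mark",297.3,188,.154),("ptr",325,194.2,.117)]:print(n,pt(im,T,u,v,z).round(4))
s=ctrl.get_state();M=R.from_rotvec(s["tool_rot"]).as_matrix();p=s["position"]
print(p,s["joint_positions"].round(2),np.degrees(np.arctan2(M[1,0],M[0,0])))
E
```

```text
lid [0.5787 0.0629 0.112 ]
rod [0.5792 0.0621 0.17  ]
mark [0.6134 0.06   0.154 ]
ptr [0.6055 0.0109 0.117 ]
[0.47896331 0.31982736 0.18527012] [-1.01  0.19  0.42  1.71 -0.08  1.26 -2.5 ] -20.62986732784249Exception ignored on flushing sys.stdout:
BrokenPipeError: [Errno 32] Broken pipe
Exception ignored on flushing sys.stdout:
BrokenPipeError: [Errno 32] Broken pipe
```

Nut centre is at (0.579, 0.0625), with lid and rod in agreement. The tool is at q7=-2.5, and anticlockwise turning raises it. I approach at 114° round the nut, then probe inward.

```bash
cat > rel.py <<'E'
from h import *
s=ctrl.get_state();M=R.from_rotvec(s["tool_rot"]).as_matrix();d=s["position"]-[.579,.0625,0]
th=np.degrees(np.arctan2(M[1,0],M[0,0]));f=M.T@s["ft_force"]
print("t",round(s["time"],2),"r",(np.hypot(*d[:2])*1e3).round(1),"beta",np.degrees(np.arctan2(d[1],d[0])).round(1),"thx",th.round(1),"z",d[2].round(4),"ftool",f.round(1),"q7",s["joint_positions"][6].round(2))
E
python3 -m crank '[[[24.8,29.1,0,0,1],[24.8,29.1,0,0,1],[24.8,29.1,0,0,1],[24.8,29.1,0,0,1],[24.8,29.1,0,0,1],[0,0,25,0,1],[0,0,26,0,1],[0,0,0,0,1],[0,0,0,0,1],[0,0,0,0,1]]]'>/dev/null; python3 rel.py
python3 -m crank '[[[5,5,0,0,1],[5,5,0,0,1],[3,3,0,0,1],[0,0,0,0,1]]]'>/dev/null; python3 rel.py
python3 -m crank '[[[2,2,0,0,1],[0,0,0,0,1]]]'>/dev/null; python3 rel.py
python3 -m crank '[[[2,2,0,0,1],[0,0,0,0,1]]]'>/dev/null; python3 rel.py
```

```text
t 7.7 r 87.4 beta 112.3 thx -19.8 z 0.1356 ftool [-0.8  0.1 -0.4] q7 -2.12
t 8.03 r 67.5 beta 111.6 thx -19.9 z 0.1354 ftool [0.3 0.2 0.5] q7 -2.08
t 8.2 r 66.1 beta 111.7 thx -19.9 z 0.1348 ftool [ 0.4 -0.1 -0.3] q7 -2.08
t 8.37 r 63.4 beta 111.7 thx -19.8 z 0.1346 ftool [-0.1 -0.5 -0. ] q7 -2.07
```

```bash
for i in 1 2 3 4; do python3 -m crank '[[[1.4,1.4,0,0,1],[0,0,0,0,1],[0,0,0,0,1]]]'>/dev/null; python3 rel.py; done
```

```text
t 8.62 r 61.8 beta 111.5 thx -19.8 z 0.1346 ftool [ 1.3 -0.2  0.2] q7 -2.07
t 8.87 r 60.4 beta 111.4 thx -19.8 z 0.1345 ftool [ 0.1  0.1 -0. ] q7 -2.06
t 9.12 r 60.1 beta 111.3 thx -19.7 z 0.1345 ftool [-3.4 -4.5 -1.2] q7 -2.06
t 9.37 r 60.0 beta 111.1 thx -19.7 z 0.1345 ftool [-6.4 -6.4 -1.7] q7 -2.05
```

Contact is at r = 60 mm. I ease the pressing slightly and run the first radian of orbit.

```bash
python3 -m crank '[[[-4.6,3.6,0,-0.1,1],[-3.9,4.3,0,-0.1,1],[-3.9,4.3,0,-0.1,1],[-3.9,4.3,0,-0.1,1],[-3.9,4.3,0,-0.1,1]]]'>/dev/null; python3 rel.py
python3 -m crank '[[[-3.9,4.3,0,-0.1,1],[-3.9,4.3,0,-0.1,1],[-3.9,4.3,0,-0.1,1],[-3.9,4.3,0,-0.1,1],[-3.9,4.3,0,-0.1,1]]]'>/dev/null; python3 rel.py
cat > mark.py <<'E'
from h import *
im=get_image("top");T=wT(im,0);C=np.array([.579,.0625])
m=(im["pixels"].sum(2)<165).astype(np.uint8);n,l,st,c=cv2.connectedComponentsWithStats(m)
for i in range(1,n):
    if st[i,4]<60:
        d=pt(im,T,*c[i],.156)[:2]-C;r=np.hypot(*d)*1e3
        if 20<r<42:print("mark? area",st[i,4],"r",r.round(1),"nut mod 2pi",round(float((np.arctan2(d[1],d[0])-np.radians(-62.4))%(2*np.pi)),2))
g=im["pixels"][165:250,250:345,::-1];import sys
if len(sys.argv)>1:cv2.imwrite(sys.argv[1],cv2.resize(g,None,fx=6,fy=6,interpolation=cv2.INTER_CUBIC))
E
python3 mark.py pics/m1.png
```

```text
t 9.78 r 57.1 beta 139.9 thx 9.2 z 0.1346 ftool [-2.2 -5.1 -2.3] q7 -1.56
t 10.2 r 56.4 beta 170.4 thx 37.8 z 0.1346 ftool [-3.4 -7.5 -5.1] q7 -1.03
```

View pics/m1.png

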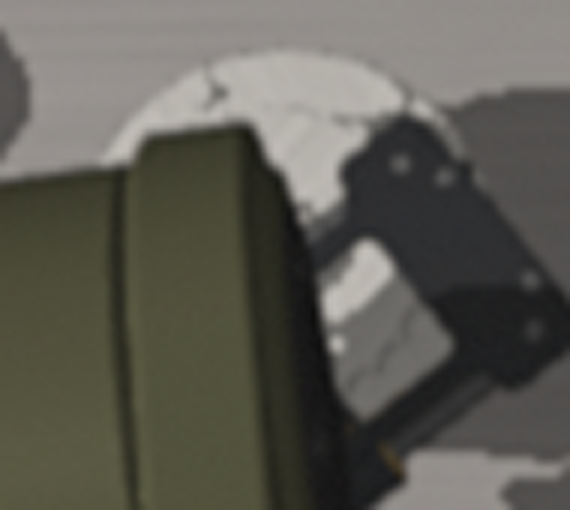

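The arm hides the nut in the top view, leaving only the lid's upper edge visible. I'll use the wrist camera and check whether it sees the mark.

```bash
cat > mark.py <<'E'
from h import *
import sys
C=np.array([.579,.0625]);k=len(sys.argv)>1
def pol(im,T,r,a,z):return proj(im,T,(C[0]+r*np.cos(a),C[1]+r*np.sin(a),z))
for n in("wrist","side"):
    s=ctrl.get_state();im=get_image(n);T=wT(im,s);z=.156
    # unwrapped nut ring, r 28..40 mm, over turn angle 0..2pi from the pointer: sampled brightness
    th=np.linspace(0,2*np.pi,360,endpoint=False);rr=np.linspace(.024,.044,11)
    uv=np.array([[pol(im,T,r,t-np.radians(62.4),z) for t in th] for r in rr],np.float32)
    g=cv2.remap(cv2.cvtColor(im["pixels"],cv2.COLOR_RGB2GRAY),uv[...,0].copy(),uv[...,1].copy(),cv2.INTER_LINEAR,borderValue=0)
    nn,l,st,c=cv2.connectedComponentsWithStats((g<70).astype(np.uint8))
    print(n,[(st[i,:5].tolist(),"turn",round(np.radians(c[i][0]),2),"r",round(24+2*c[i][1],1)) for i in range(1,nn) if 4<st[i,2]<35 and st[i,4]>12])
    if k:cv2.imwrite(f"pics/{sys.argv[1]}_{n}.png",im["pixels"][:,:,::-1])
E
python3 mark.py m2; python3 -c "
import cv2,numpy as np
a=cv2.imread('pics/m2_wrist.png')[:,:];b=cv2.resize(cv2.imread('pics/m2_side.png')[130:240,230:380],(409,300))
cv2.imwrite('pics/m2.png',np.hstack([cv2.resize(a,None,fx=.6,fy=.6)[:240],np.zeros((240,7,3),np.uint8),cv2.resize(b,(327,240))]))"
```

```text
wrist [([107, 4, 15, 4, 52], 'turn', np.float64(1.99), 'r', np.float64(34.8))]
side []
```

View pics/m2.png

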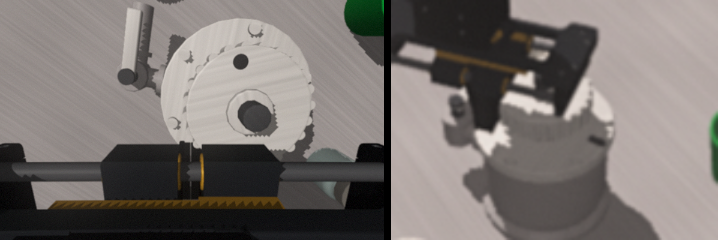

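The wrist view shows everything: the mark at (400,102) in its own pixels, the pivot and the lever over the spout. The nut reads 1.99 after a 1.0 rad orbit from 1.04, so there was no slip. I carry on round in strokes.

```bash
python3 -m crank '[[[-4.6,3.6,0,-0.1,1],[-3.9,4.3,0,-0.1,1],[-3.9,4.3,0,-0.1,1],[-3.9,4.3,0,-0.1,1],[-3.9,4.3,0,-0.1,1],[-3.9,4.3,0,-0.1,1],[-3.9,4.3,0,-0.1,1],[-3.9,4.3,0,-0.1,1],[-3.9,4.3,0,-0.1,1],[-3.9,4.3,0,-0.1,1]]]'>/dev/null; python3 rel.py; python3 mark.py
```

```text
t 11.18 r 56.7 beta -128.1 thx 95.0 z 0.1344 ftool [ 0.7 -1.3 -1.1] q7 0.07
wrist [([0, 2, 11, 9, 74], 'turn', np.float64(0.07), 'r', np.float64(37.3)), ([163, 4, 15, 4, 52], 'turn', np.float64(2.97), 'r', np.float64(34.8))]
side [([343, 0, 17, 6, 78], 'turn', np.float64(6.14), 'r', np.float64(28.3))]
```

```bash
python3 -m crank '[[[-2.9,5.3,0,-0.1,1],[-3.9,4.3,0,-0.1,1],[-3.9,4.3,0,-0.1,1],[-3.8,4.3,0,-0.1,1],[-3.8,4.3,0,-0.1,1],[-3.8,4.3,0,-0.1,1],[-3.8,4.3,0,-0.1,1],[-3.8,4.3,0,-0.1,1],[-3.8,4.3,0,-0.1,1],[-3.8,4.3,0,-0.1,1]]]'>/dev/null; python3 rel.py; python3 mark.py
```

```text
t 12.12 r 58.0 beta -69.5 thx 152.1 z 0.1345 ftool [ 0.8 -1.8 -0.4] q7 1.11
wrist [([219, 3, 16, 5, 58], 'turn', np.float64(3.95), 'r', np.float64(33.9)), ([344, 5, 16, 6, 67], 'turn', np.float64(6.17), 'r', np.float64(40.1))]
side [([218, 4, 8, 3, 14], 'turn', np.float64(3.87), 'r', np.float64(33.4))]
```

```bash
python3 -m crank '[[[-3,5.1,0,-0.1,1],[-3.8,4.3,0,-0.1,1],[-3.8,4.3,0,-0.1,1],[-3.8,4.3,0,-0.1,1],[-3.8,4.3,0,-0.1,1],[-3.8,4.3,0,-0.1,1],[-3.8,4.3,0,-0.1,1],[-3.8,4.3,0,-0.1,1],[-3.8,4.3,0,-0.1,1],[-3.8,4.3,0,-0.1,1]]]'>/dev/null; python3 rel.py; python3 mark.py
```

```text
t 13.05 r 59.7 beta -13.0 thx -150.7 z 0.1347 ftool [ 1.7 -1.1 -0.4] q7 2.01
wrist [([279, 3, 12, 4, 28], 'turn', np.float64(4.98), 'r', np.float64(32.4))]
side [([278, 2, 9, 3, 18], 'turn', np.float64(4.92), 'r', np.float64(29.9))]
```

```bash
python3 -m crank '[[[-3,5.1,0,-0.1,1],[-3.8,4.3,0,-0.1,1],[-3.8,4.3,0,-0.1,1],[-3.8,4.3,0,-0.1,1],[0,0,0,0,1]]]'>/dev/null; python3 rel.py; python3 mark.py
python3 -m crank '[[[-8,-8,0,0,1],[-9,-9,0,0,1],[0,0,0,0,1]]]'>/dev/null; python3 rel.py; python3 mark.py
python3 -m crank '[[[7.2,-6.4,0,0.12,1],[7.2,-6.4,0,0.12,1],[7.2,-6.4,0,0.12,1],[7.2,-6.4,0,0.12,1],[7.2,-6.4,0,0.12,1],[7.2,-6.4,0,0.12,1],[7.2,-6.4,0,0.12,1],[7.2,-6.4,0,0.12,1],[7.2,-6.4,0,0.12,1],[7.2,-6.4,0,0.12,1]]]'>/dev/null; python3 rel.py
```

```text
t 13.57 r 59.9 beta 11.0 thx -127.9 z 0.1349 ftool [-0.6 -0.1  0.5] q7 2.36
wrist [([301, 3, 17, 5, 63], 'turn', np.float64(5.39), 'r', np.float64(33.2))]
side [([301, 1, 17, 4, 59], 'turn', np.float64(5.39), 'r', np.float64(29.1))]
t 13.92 r 84.6 beta 9.2 thx -128.0 z 0.1344 ftool [ 0.4  0.7 -0. ] q7 2.36
wrist [([302, 3, 15, 4, 54], 'turn', np.float64(5.39), 'r', np.float64(33.0))]
side [([305, 1, 12, 3, 31], 'turn', np.float64(5.42), 'r', np.float64(27.9))]
t 14.85 r 78.7 beta -59.7 thx 163.0 z 0.1345 ftool [ 0.1  0.4 -0.8] q7 1.33
```

```bash
for i in 1 2; do python3 -m crank '[[[7.1,-6.5,0,0.12,1],[7.1,-6.5,0,0.12,1],[7.1,-6.5,0,0.12,1],[7.1,-6.5,0,0.12,1],[7.1,-6.5,0,0.12,1],[7.1,-6.5,0,0.12,1],[7.1,-6.5,0,0.12,1],[7.1,-6.5,0,0.12,1],[7.1,-6.5,0,0.12,1],[7.1,-6.5,0,0.12,1]]]'>/dev/null; python3 rel.py; done
```

```text
t 15.68 r 78.3 beta -130.5 thx 94.2 z 0.1344 ftool [-0.4  0.1  0.1] q7 0.08
t 16.52 r 80.9 beta 159.7 thx 25.5 z 0.1345 ftool [-0.7  0.3  0.9] q7 -1.31
```

```bash
python3 -m crank '[[[7.1,-6.5,0,0.12,1],[7.1,-6.5,0,0.12,1],[7.1,-6.5,0,0.12,1],[7.1,-6.5,0,0.12,1],[7.1,-6.5,0,0.12,1],[7.1,-6.5,0,0.12,1],[7.1,-6.5,0,0.12,1],[7.1,-6.5,0,0.12,1],[0,0,0,0,1],[0,0,0,0,1]]]'>/dev/null; python3 rel.py;python3 mark.py
python3 -m crank '[[[6,6,0,0,1],[6,6,0,0,1],[0,0,0,0,1],[0,0,0,0,1]]]'>/dev/null; python3 rel.py
```

```text
t 17.35 r 82.4 beta 105.8 thx -28.9 z 0.1343 ftool [-1.1  1.  -0.3] q7 -2.27
wrist [([301, 3, 17, 5, 69], 'turn', np.float64(5.39), 'r', np.float64(33.6)), ([196, 10, 14, 1, 14], 'turn', np.float64(3.53), 'r', np.float64(44.0))]
side [([301, 1, 17, 4, 61], 'turn', np.float64(5.4), 'r', np.float64(29.0)), ([154, 8, 20, 3, 45], 'turn', np.float64(2.84), 'r', np.float64(42.4))]
t 17.78 r 64.1 beta 105.2 thx -29.1 z 0.1348 ftool [0.4 0.2 1.5] q7 -2.23
```

```bash
python3 -m crank '[[[2.2,2.2,0,0,1],[2,2,0,0,1],[-3.8,4.3,0,-0.1,1],[-3.8,4.3,0,-0.1,1],[-3.8,4.3,0,-0.1,1],[-3.8,4.3,0,-0.1,1],[-3.8,4.3,0,-0.1,1],[-3.8,4.3,0,-0.1,1],[-3.8,4.3,0,-0.1,1],[-3.8,4.3,0,-0.1,1]]]'>/dev/null; python3 rel.py;python3 mark.py
python3 -m crank '[[[-4.3,3.8,0,-0.1,1],[-3.9,4.3,0,-0.1,1],[-3.9,4.3,0,-0.1,1],[-3.9,4.3,0,-0.1,1],[-3.9,4.3,0,-0.1,1],[-3.9,4.3,0,-0.1,1],[-3.9,4.3,0,-0.1,1],[-3.9,4.3,0,-0.1,1],[-3.9,4.3,0,-0.1,1],[-3.9,4.3,0,-0.1,1]]]'>/dev/null; python3 rel.py;python3 mark.py
```

```text
t 18.62 r 58.7 beta 148.8 thx 17.2 z 0.1348 ftool [-0.  -2.4 -1.2] q7 -1.43
wrist [([334, 3, 16, 5, 63], 'turn', np.float64(5.96), 'r', np.float64(33.7))]
side [([346, 2, 8, 3, 19], 'turn', np.float64(6.1), 'r', np.float64(29.5))]
t 19.55 r 57.4 beta -152.6 thx 74.2 z 0.1345 ftool [-1.2 -3.2 -2.6] q7 -0.34
wrist [([33, 3, 16, 5, 62], 'turn', np.float64(0.7), 'r', np.float64(34.2))]
side [([32, 0, 22, 11, 124], 'turn', np.float64(0.74), 'r', np.float64(32.5))]
```

The nut is past its first turn at 6.98 and still in step with the fingertip, so I continue.

```bash
python3 -m crank '[[[-3.9,4.3,0,-0.1,1],[-3.9,4.3,0,-0.1,1],[-3.9,4.3,0,-0.1,1],[-3.9,4.3,0,-0.1,1],[-3.9,4.3,0,-0.1,1],[-3.9,4.3,0,-0.1,1],[-3.8,4.3,0,-0.1,1],[-3.8,4.3,0,-0.1,1],[-3.8,4.3,0,-0.1,1],[-3.8,4.3,0,-0.1,1]]]'>/dev/null; python3 rel.py;python3 mark.py
python3 -m crank '[[[-3,5.1,0,-0.1,1],[-3.8,4.3,0,-0.1,1],[-3.8,4.3,0,-0.1,1],[-3.8,4.3,0,-0.1,1],[-3.8,4.3,0,-0.1,1],[-3.8,4.3,0,-0.1,1],[-3.8,4.3,0,-0.1,1],[-3.8,4.3,0,-0.1,1],[-3.8,4.3,0,-0.1,1],[-3.8,4.3,0,-0.1,1]]]'>/dev/null; python3 rel.py;python3 mark.py
```

```text
t 20.48 r 57.4 beta -92.9 thx 131.3 z 0.1346 ftool [-0.8 -3.4 -1.8] q7 0.74
wrist [([92, 4, 15, 5, 56], 'turn', np.float64(1.73), 'r', np.float64(35.3))]
side []
t 21.42 r 58.5 beta -34.0 thx -171.5 z 0.1351 ftool [-3.2 -4.4 -0. ] q7 1.69
wrist [([150, 4, 15, 5, 54], 'turn', np.float64(2.75), 'r', np.float64(35.6))]
side [([102, 0, 31, 4, 85], 'turn', np.float64(2.07), 'r', np.float64(26.3)), ([152, 7, 7, 3, 14], 'turn', np.float64(2.7), 'r', np.float64(40.1)), ([28, 10, 18, 1, 18], 'turn', np.float64(0.64), 'r', np.float64(44.0))]
```

```bash
python3 -m crank '[[[-4,4.1,0,-0.1,1],[-3.8,4.3,0,-0.1,1],[-3.8,4.3,0,-0.1,1],[-3.8,4.3,0,-0.1,1],[-3.8,4.3,0,-0.1,1],[-3.8,4.3,0,-0.1,1],[0,0,0,0,1],[-8,-8,0,0,1],[-9,-9,0,0,1],[0,0,0,0,1]]]'>/dev/null; python3 rel.py;python3 mark.py
for i in 1 2 ; do python3 -m crank '[[[7.2,-6.4,0,0.12,1],[7.1,-6.5,0,0.12,1],[7.1,-6.5,0,0.12,1],[7.1,-6.5,0,0.12,1],[7.1,-6.5,0,0.12,1],[7.1,-6.5,0,0.12,1],[7.1,-6.5,0,0.12,1],[7.1,-6.5,0,0.12,1],[7.1,-6.5,0,0.12,1],[7.1,-6.5,0,0.12,1]]]'>/dev/null; python3 rel.py; done
```

```text
t 22.35 r 82.7 beta 0.7 thx -137.3 z 0.1342 ftool [ 0.7  0.6 -0.4] q7 2.22
wrist [([189, 4, 15, 5, 58], 'turn', np.float64(3.42), 'r', np.float64(35.8))]
side []
t 23.28 r 78.5 beta -69.4 thx 153.8 z 0.1343 ftool [-0.3 -0.4 -0.5] q7 1.17
t 24.12 r 79.0 beta -140.1 thx 85.0 z 0.1343 ftool [ 0.   1.3 -0.5] q7 -0.11
```

```bash
python3 -m crank '[[[7.1,-6.5,0,0.12,1],[7.1,-6.5,0,0.12,1],[7.1,-6.5,0,0.12,1],[7.1,-6.5,0,0.12,1],[7.1,-6.5,0,0.12,1],[7.1,-6.5,0,0.12,1],[7.1,-6.5,0,0.12,1],[7.1,-6.5,0,0.12,1],[7.1,-6.5,0,0.12,1],[7.1,-6.5,0,0.12,1]]]'>/dev/null
python3 -m crank '[[[0,0,0,0,1],[6,6,0,0,1],[6,6,0,0,1],[0,0,0,0,1],[0,0,0,0,1]]]'>/dev/null; python3 rel.py;python3 mark.py
```

```text
t 25.37 r 62.3 beta 151.8 thx 16.7 z 0.1346 ftool [ 0.1  0.2 -0.1] q7 -1.45
wrist [([190, 3, 17, 5, 61], 'turn', np.float64(3.45), 'r', np.float64(34.5))]
side []
```

```bash
python3 -m crank '[[[2,2,0,0,1],[1.9,1.9,0,0,1],[-3.9,4.3,0,-0.1,1],[-3.9,4.3,0,-0.1,1],[-3.9,4.3,0,-0.1,1],[-3.9,4.3,0,-0.1,1],[-3.9,4.3,0,-0.1,1],[-3.9,4.3,0,-0.1,1],[-3.9,4.3,0,-0.1,1],[-3.9,4.3,0,-0.1,1]]]'>/dev/null; python3 rel.py;python3 mark.py
python3 -m crank '[[[-3.7,4.5,0,-0.1,1],[-3.9,4.3,0,-0.1,1],[-3.9,4.3,0,-0.1,1],[-3.9,4.3,0,-0.1,1],[-3.9,4.3,0,-0.1,1],[-3.8,4.3,0,-0.1,1],[-3.8,4.3,0,-0.1,1],[-3.8,4.3,0,-0.1,1],[-3.8,4.3,0,-0.1,1],[-3.8,4.3,0,-0.1,1]]]'>/dev/null; python3 rel.py;python3 mark.py
```

```text
t 26.3 r 57.2 beta -163.5 thx 63.0 z 0.1348 ftool [ 0.3 -1.  -1.5] q7 -0.56
wrist [([233, 3, 16, 5, 61], 'turn', np.float64(4.2), 'r', np.float64(34.0))]
side [([28, 0, 13, 11, 103], 'turn', np.float64(0.59), 'r', np.float64(33.9))]
t 27.23 r 57.2 beta -104.6 thx 120.0 z 0.1347 ftool [-0.7 -2.8 -2.8] q7 0.53
wrist [([292, 3, 16, 5, 63], 'turn', np.float64(5.23), 'r', np.float64(33.6))]
side []
```

```bash
python3 -m crank '[[[-3.8,4.3,0,-0.1,1],[-3.8,4.3,0,-0.1,1],[-3.8,4.3,0,-0.1,1],[-3.8,4.3,0,-0.1,1],[-3.8,4.3,0,-0.1,1],[-3.8,4.3,0,-0.1,1],[-3.8,4.3,0,-0.1,1],[-3.8,4.3,0,-0.1,1],[0,0,0,0,1],[0,0,0,0,1]]]'>/dev/null; python3 rel.py;python3 mark.py f1
```

```text
t 28.17 r 57.8 beta -57.6 thx 165.4 z 0.1349 ftool [-4.2 -1.  -1.8] q7 1.32
wrist [([340, 3, 17, 5, 63], 'turn', np.float64(6.07), 'r', np.float64(33.8))]
side [([352, 1, 8, 3, 20], 'turn', np.float64(6.21), 'r', np.float64(28.2))]
```

View pics/f1_wrist.png

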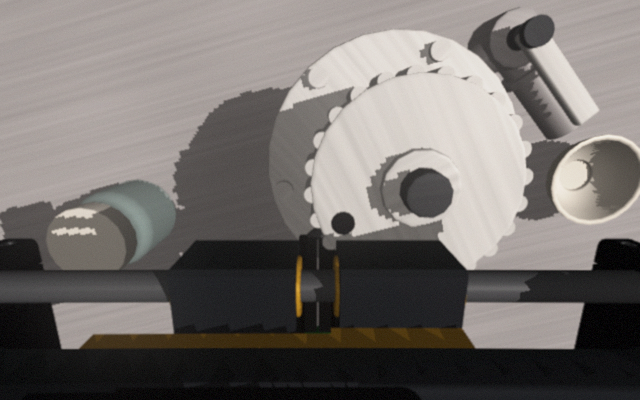

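The mark is at (343,223), and the finger stands over the pointer, hiding it. About 0.2 rad remains, so I push two more rows, back off and measure mark against pointer in a clear view.

```bash
python3 -m crank '[[[-3.8,4.3,0,-0.1,1],[-3.8,4.3,0,-0.1,1],[0,0,0,0,1],[0,0,0,0,1]]]'>/dev/null; python3 rel.py;python3 mark.py
python3 -m crank '[[[-8,-8,0,0,1],[-9,-9,0,0,1],[0,0,-20,0,1],[-25,-25,-20,0,1],[-25,-25,0,0,1],[-25,-25,0,0,1],[-25,-25,0,0,1],[-25,-25,0,0,1],[0,0,0,0,1],[0,0,0,0,1]]]'
python3 - <<'E'
from h import *
im=get_image("top");g=cv2.resize(im["pixels"][160:270,200:345,::-1],None,fx=5,fy=5,interpolation=cv2.INTER_CUBIC);cv2.imwrite("pics/f2.png",g)
s=im["pixels"].astype(int).sum(2)[170:250,260:340];n,l,st,c=cv2.connectedComponentsWithStats((s<170).astype(np.uint8))
T=wT(im,0)
for i in range(1,n):
    if st[i,4]<80 and st[i,4]>2:
        q=c[i]+[260,170];print(st[i,4],q.round(1),pt(im,T,*q,.160).round(4),pt(im,T,*q,.117).round(4))
E
```

```text
t 28.6 r 58.1 beta -46.3 thx 177.1 z 0.135 ftool [-4.7 -3.6 -0.8] q7 1.5
wrist [([0, 3, 8, 5, 34], 'turn', np.float64(0.05), 'r', np.float64(33.8)), ([351, 3, 9, 5, 36], 'turn', np.float64(6.21), 'r', np.float64(33.9))]
side [([1, 1, 19, 5, 68], 'turn', np.float64(0.18), 'r', np.float64(29.3))]
time: 29.53
position: [0.7528, -0.1305, 0.1719]
tool_rot: [-0.083, -3.137, 0.001]
ft_force: [-0.7, 0.7, -1.1]
grip_width: 0.004
grip_force: 0.0
9 [324.7 193.7] [0.6019 0.0111 0.16  ] [0.6065 0.0115 0.117 ]
8 [312.8 198.2] [0.5941 0.0322 0.16  ] [0.5981 0.034  0.117 ]
```

View pics/f2.png

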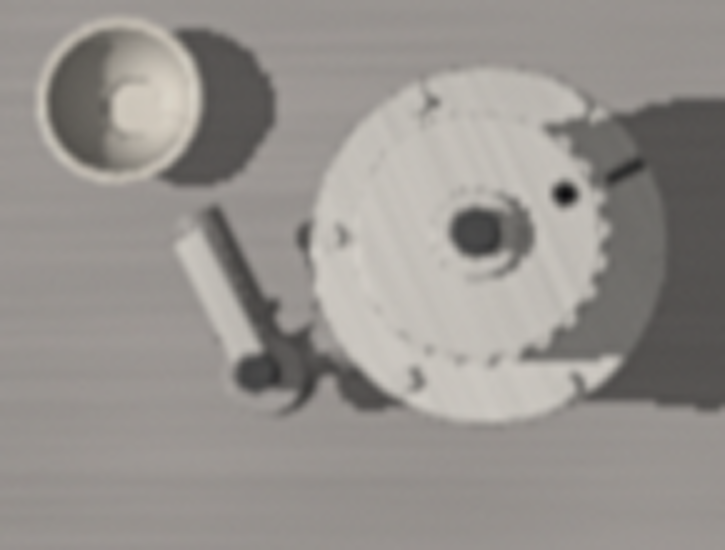

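In this clear view the mark at crop (565,193) lies on the line from the axis to the pointer, within about 2°. The lever lies along the spout, the dish is in place, and the robot is clear. Counted turn is 12.55 rad.

```bash
python3 -m crank '[[[0,0,-30,0,1],[0,0,-30,0,1],[0,0,0,0,1],[0,0,0,0,1],[0,0,0,0,1]]]'; python3 -c "
from bench import job;print(job.close_job())"
```

```text
time: 30.0
position: [0.7529, -0.1255, 0.235]
tool_rot: [0.073, 3.14, 0.002]
ft_force: [-0.5, -0.2, -0.2]
grip_width: 0.006
grip_force: 0.0
the job is handed in; nothing more can be done
None
```

The job is handed in: the vent lever was pushed to its stop in line with the spout, then the nut was loosened to two full turns from tight (about 12.55 rad, mark within 2° of the pointer), and the arm finished clear at 30 s.

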